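# Check the crimper lever's stop

## Robot

A 6-joint arm with a two-finger parallel gripper is mounted at the origin on a cart in front of the work surface, level with it; the furniture and walls round the work are solid. World frame = base frame: x ahead of the robot, y to its left, z up, the work surface at z = 0. Lengths are in m, angles in rad, forces in N, time in s.
With the tool pointing down it reaches from about 0.325 to 0.9 m from the base axis. Payload 6.1 kg.
Tool frame: the origin (TCP) lies midway between the tips of the shut fingers; the grasp point (between the pads) lies behind it (manip.hold_point_z is the z of the grasp point in the tool frame, in m); z points along the fingers, y is the line along which they close (so a half turn about z gives the same grasp; the last joint's range is limited). The gripper opens to 87 mm and grips with 3 to 60 N. Pads are 19 mm wide; open, the fingers measure 117 mm over their backs; the gripper's body (75 mm by 190 mm) begins 51 mm behind the grasp point.
Start: joints at [1.01, 0.22, 1.526, -0, 1.395, -0.126], TCP at [0.263, 0.567, 0.223] pointing down, gripper open.
Joint ranges: [-2.98, 2.98], [-0.91, 2.08], [0.09, 2.57], [-1.24, 4.39], [0.2, 2.65], [-2.68, 2.68]. Speed limits (rad/s): [2.57, 2.57, 3.01, 3.14, 3.14, 3.14].

## Interface

Orientations are given as a rotation vector (axis times angle).
In Python, from cell import readout, camera, ticket, manip gives the robot as it stands.
- The arm moves only by the tool move_arm, never from a script. Its argument "increments" is a list of rows, each a list of 3 entries, a list of its own where there are three numbers: the finger opening in cm, from 0 to 8.7, then the shift along the tool's x, y, z in cm, then the turn, a rotation vector about the tool's x, y, z in degrees. In form: [[grip, [x, y, z], [rx, ry, rz]], ...]. A call has exactly 8 rows; each row shifts and turns the commanded pose from where the row before left it, along the tool's axes as they then stand; what a row does not reach is not made up. A row lasts 1/10 s, in which the tool goes at most 50 mm and 8.59 degrees, less where a joint would pass 70% of its speed; a pose out of reach is approached as far as the arm can. A call with a gripper value outside its range is refused whole. The fingers move at their own pace and stop on an object; the grip force is fixed at half the most. Time passes only in rows, so rows that do not move let the fingers close, or fill a call up. It gives the time, the measured TCP pose, the force, the opening and the grip force at its end, in the units of the state.
- readout.state(): the state, without advancing time (a new reading comes with each control period).
- camera(name): name is "scene" or "top"; returns a dict with "img" (384x512x3 uint8, red, green, blue), "z_map" (384x512 float32, m along the optical axis (not along the pixel's ray), 0 where there is no reading), "vertical_fov" (degrees; the focal length in pixels is half the picture's height over the tangent of half this angle, whatever the lens; pixels are square), "cx", "cy" (the principal point, pixels), "R" (3x3) and "t" (3): a world point X has camera coordinates R X + t. Camera axes: x right, y down, z forward; pixel columns grow to the right and rows downward; lengths in m; the calibration is good to about 2 mm. A picture is of the moment at which its call begins.
- ticket.job_done(): hands the job in; it is judged then, once.
The state is a dict: "clock": time; "joints": joint angles; "joint_vel": joint speeds; "joint_efforts": joint torques, N m; "ee_pos": TCP position; "ee_rot": TCP orientation; "ft_force": force on the tool from outside, world axes, zero at the start; "ft_torque": the same for the moment, N m; "width": finger opening in m; "finger_force": force on a finger pad.
Only numpy, scipy, OpenCV 4.12 (cv2) and the standard library are available. Lean on these libraries where they do the work, as an engineer would, in place of code of your own. Each camera call takes 0.05 s, during which the arm holds its last target. There are 200 camera calls.

## Task

Check that the hand lever of the bench crimper stops short of its fixed bar: with the backs of the fingers press the lever's red sleeve in towards the bar until the lever rests on its stop, let it spring right back out, then press it in to the stop again and finish while still holding it there, so that I can gauge the gap. Press gently and only from the sleeve's outer side: do not grip the lever, reach in between lever and bar, or touch the bar. Leave the calliper, wire reel and dish of hardware where they are.

Things in the scene. Friction and masses are not known exactly. Their poses are not given: they have to be found in the camera images.
- crimper: bench crimper fixed to the bench: grey base plate 125 x 250 x 12 mm, blue head up to 96 mm high at its +y end, black fixed bar, red-sleeved hand lever. Origin on the bench top, z up; turned up to 0.35 rad. In its frame the lever's pivot is at x 0, y +100 mm; lever and bar point to -y; the lever is on the -x side of the bar and is pressed towards +x.
- pivot (a point): the lever's vertical hinge axis, at the lever's mid height (70 mm above the bench). As the lever is pressed, it turns counter-clockwise seen from above about this point.
- press_point (a point): where to press: on the outer face (away from the bar) of the lever's red sleeve, 70 mm above the bench. Moves with the lever; its axes are the lever's: +x points square into the outer face (the way to press), +y along the lever to the pivot. In this direction the pivot is 150 mm away, and 10 mm deeper in x (mid thickness).
- lever (a joint): lever angle in rad: 0 sprung fully out, 0.40 pressed in on its stop, where lever and bar are parallel with a 20 mm gap. A return spring pushes it out: at the press point about 2 N at the start and 5 N just before the stop; beyond that the force rises steeply. About 60 mm of travel at the press point.
- calliper: digital calliper lying loose beyond the bar, 55 x 205 x 16 mm; leave alone
- reel: red wire reel standing loose past the end of the lever, 60 x 60 x 50 mm, origin under its centre; leave alone
- dish: shallow grey dish of hardware, 67 x 67 x 24 mm, loose near the head on the lever's side, origin under its centre; leave alone
- bar_middle (a point): middle of the crimper's fixed black bar, 70 mm above the bench. Its axes are the crimper's: the bar runs 75 mm to each side along y and is 20 mm thick. Not to be touched.
- sleeve_middle (a point): middle of the lever's grip, axes as press_point; origin 142 mm from the pivot. The red sleeve is 28 mm high (56 to 84 mm above the bench) and reaches from 85 to 200 mm from the pivot; with the black liner strip on its inner side (not to be touched) the grip is 20 mm thick. Only the bench or the 12 mm base plate lies under it and beside its outer face.

How it is judged:
By the outcome, as a careful person would: the job done as asked, in the order asked, and still so for the second after the job is handed in, while the arm keeps its last pose, push and grip.
It also fails if it takes over 53 s, if anything falls off the work surface, if the arm or the gripper's body presses on something with over 40 N, if the wrist force passes 120 N, or if a joint passes its speed limit or range.

## Working session

There is one attempt and no reset: what is moved stays moved. The work goes in short steps, Python scripts to look and compute and a tool call to move; the robot and the scene stay as the last step left them, time stands still between calls to the robot, and variables do not carry over. Pictures are saved under pics/ and viewed, at most 10 in all, crops included, and the job is handed in when it is done.

Besides the shell and the picture viewer there is one more tool, called after "Call:" as name(argument=value, ...), one argument or row to a line, values as JSON. move_arm: Moves the arm, as the interface text tells. Its arguments: {"type":"object","properties":{"increments":{"type":"array","items":{"type":"array"}}},"required":["increments"]}

```bash
mkdir -p pics; ls; cat > h.py <<'E'
import numpy as np, cv2
from cell import readout, camera, ticket, manip
def cloud(c):
    z=c["z_map"]; h,w=z.shape; f=h/2/np.tan(np.radians(c["vertical_fov"])/2)
    v,u=np.mgrid[:h,:w]
    P=np.stack([(u-c["cx"])/f*z,(v-c["cy"])/f*z,z],-1)
    return (P-c["t"])@c["R"]   # world
E
python3 - <<'E'
from h import *
print(readout.state(), manip.hold_point_z)
for n in("top","scene"):
    c=camera(n); np.savez(n+".npz",**c); cv2.imwrite(f"pics/{n}0.png",c["img"][:,:,::-1]); print(n,c["vertical_fov"],c["cx"],c["cy"],(c["z_map"]>0).mean())
E
```

```text
pics
{'clock': 0.0, 'joints': array([ 1.00990417e+00,  2.21207191e-01,  1.52760299e+00,  3.73452378e-06,
        1.39469237e+00, -1.26087559e-01]), 'joint_vel': array([ 0.00145696, -0.00111455,  0.00049175,  0.00080568,  0.00086186,
        0.00016023]), 'joint_efforts': array([-1.63758137e-03, -4.94593978e+01, -3.87384045e+01,  6.99508097e-02,
        5.71569835e-02, -1.61901917e-04]), 'ee_pos': array([0.26293731, 0.56632418, 0.22145328]), 'ee_rot': array([-6.77483311e-01, -3.06700996e+00,  2.82228184e-03]), 'ft_force': array([-0.84540216, -0.54438346,  0.23373685]), 'ft_torque': array([-0.01485976,  0.00917307,  0.0443979 ]), 'finger_force': 0.0, 'width': 0.08715592242205909} -0.0187
top 45.68109733352618 257.6071603799269 190.88304423907834 0.99609375
scene 45.875628027160204 259.6479139924162 196.16670925894064 0.981048583984375
```

View pics/top0.png

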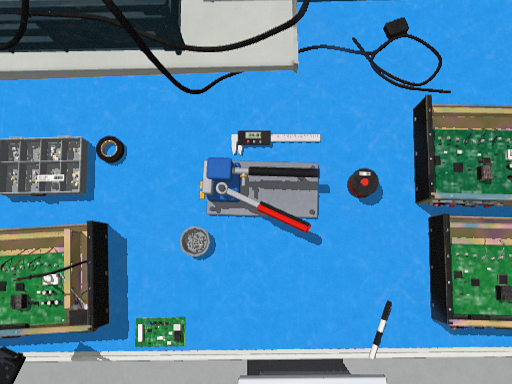

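View pics/scene0.png

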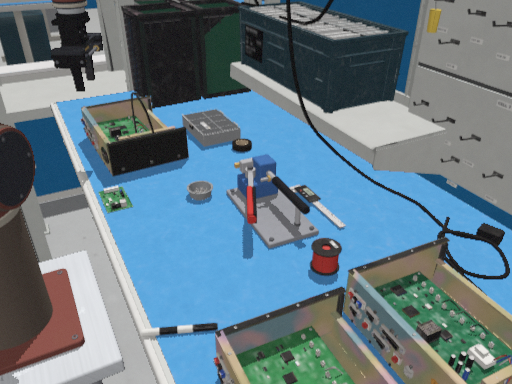

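The top view shows the crimper head at about (220,170), the bar along row 171, the red sleeve from about (258,207) to (310,230), the reel at (364,182), the dish at (195,241) and the calliper at (275,138). The lever faces the robot, so I press away from the robot (world +x).

```bash
python3 - <<'E'
from h import *
c=dict(np.load("top.npz")); W=cloud(c); im=c["img"]; hsv=cv2.cvtColor(im,cv2.COLOR_RGB2HSV)
x0,x1,y0,y1=150,400,110,270
M=np.zeros(im.shape[:2],bool); M[y0:y1,x0:x1]=1
red=M&((hsv[...,0]<10)|(hsv[...,0]>170))&(hsv[...,1]>150)&(hsv[...,2]>80)
def rect(name,m):
    p=W[m]; r=cv2.minAreaRect(p[:,:2].astype(np.float32)*1000)
    print(name,len(p),"z",np.percentile(p[:,2],[5,50,95]).round(3),"c",np.round(r[0],1),"size",np.round(r[1],1),"ang",round(r[2],2)); print(cv2.boxPoints(r).round(0).tolist())
z=W[...,2]
U=np.arange(512)[None]+0*z
sl=red&(U<330)&(z>.076); rect("sleeve",sl)
p=W[sl][:,:2]; d=np.linalg.svd(p-p.mean(0))[2][0]; print("dir",d, p.mean(0))
rect("reel",M&(U>335)&(z>.02))
bar=M&(hsv[...,2]<70)&(z>.065)&(U<330)&(U>240); rect("bar",bar)
p=W[bar][:,:2]; d=np.linalg.svd(p-p.mean(0))[2][0]; print("dir",d,p.mean(0))
rect("base",M&(U>200)&(U<325)&(z>.008)&(z<.016)&(np.arange(384)[:,None]>152))
rect("dish",M&(U<215)&(np.arange(384)[:,None]>220)&(z>.006))
rect("head",M&(U<260)&(z>.085))
E
```

```text
sleeve 349 z [0.078 0.083 0.086] c [474.8  51.2] size [108.2  98.8] ang 12.62
[[411.0, 88.0], [433.0, -9.0], [538.0, 15.0], [517.0, 111.0]]
dir [-0.43147839 -0.90212327] [0.48911608 0.05625496]
reel 641 z [0.045 0.05  1.029] c [489.6 -38.2] size [ 57.7 290.8] ang 43.17
[[369.0, 48.0], [568.0, -164.0], [610.0, -125.0], [411.0, 88.0]]
bar 724 z [0.072 0.078 0.084] c [520.  38.] size [191.1 143.8] ang 12.47
[[411.0, 88.0], [442.0, -53.0], [629.0, -12.0], [598.0, 129.0]]
dir [-0.45598763 -0.88998612] [0.56894171 0.05321832]
base 3401 z [0.009 0.012 0.014] c [531.4 105.9] size [258.9 224.1] ang 87.9
[[415.0, -19.0], [639.0, -28.0], [648.0, 231.0], [424.0, 239.0]]
dish 458 z [0.007 0.019 0.028] c [445.6 184.5] size [195.6  63.8] ang 88.51
[[411.0, 88.0], [475.0, 86.0], [480.0, 281.0], [416.0, 283.0]]
head 847 z [0.087 0.094 1.029] c [512.1 154.6] size [241.7  85.5] ang 29.25
[[386.0, 133.0], [428.0, 58.0], [638.0, 176.0], [597.0, 251.0]]
```

```bash
cat >> h.py <<'E'
def scene_fit(c):
    W=cloud(c); im=c["img"]; hsv=cv2.cvtColor(im,cv2.COLOR_RGB2HSV); z=W[...,2]
    v,u=np.mgrid[:384,:512]; ok=(c["z_map"]>0)&(z<.2)
    red=((hsv[...,0]<10)|(hsv[...,0]>170))&(hsv[...,1]>150)&(hsv[...,2]>80)
    def comp(m):
        n,l,s,_=cv2.connectedComponentsWithStats((m&ok).astype(np.uint8)); k=1+np.argmax(s[1:,4]); return l==k
    out={}
    for n,m in dict(sleeve=red&(u<335)&(u>240)&(v>150)&(v<270)&(z>.079),
        bar=(hsv[...,2]<70)&(z>.072)&(u>240)&(u<330)&(v>155)&(v<200),
        base=(z>.008)&(z<.016)&(u>200)&(u<325)&(v>155)&(v<225),
        reel=(u>340)&(u<390)&(v>155)&(v<210)&(z>.04),
        dish=(u<215)&(u>170)&(v>220)&(v<265)&(z>.006),
        cal=(u>228)&(u<330)&(v>125)&(v<153)&(z>.005)).items():
        p=W[comp(m)]; r=cv2.minAreaRect((p[:,:2]*1000).astype(np.float32)); q=p[:,:2]
        d=np.linalg.svd(q-q.mean(0))[2][0]; d=d*np.sign(d[1])
        out[n]=dict(c=np.round(r[0],1),size=np.round(r[1],1),mean=(q.mean(0)*1000).round(1),ang=round(float(np.arctan2(-d[0],d[1])),3),z=np.percentile(p[:,2],[5,50,95]).round(3),n=len(p),xy=np.round([q.min(0),q.max(0)],3).tolist())
    return out
E
python3 - <<'E'
from h import *
for k,v in scene_fit(dict(np.load("top.npz"))).items(): print(k,v)
E
```

```text
sleeve {'c': array([489.9,  56.2]), 'size': array([116.4,  12.9]), 'mean': array([489.8,  56.5]), 'ang': -0.45, 'z': array([0.08 , 0.083, 0.086]), 'n': 321, 'xy': [[0.463, 0.003], [0.518, 0.11]]}
bar {'c': array([587.9,  52.5]), 'size': array([146.8,  17.6]), 'mean': array([587.6,  52.4]), 'ang': -0.054, 'z': array([0.073, 0.078, 0.081]), 'n': 550, 'xy': [[0.577, -0.021], [0.599, 0.126]]}
base {'c': array([546. ,  62.6]), 'size': array([175.7,  90.7]), 'mean': array([551. ,  49.7]), 'ang': -0.233, 'z': array([0.009, 0.012, 0.014]), 'n': 2326, 'xy': [[0.495, -0.025], [0.596, 0.149]]}
reel {'c': array([ 569. , -122.8]), 'size': array([57.7, 58.9]), 'mean': array([ 568.6, -122.9]), 'ang': 0.414, 'z': array([0.046, 0.049, 0.052]), 'n': 594, 'xy': [[0.539, -0.153], [0.598, -0.094]]}
dish {'c': array([447.3, 250. ]), 'size': array([64.6, 63.7]), 'mean': array([448.4, 253.4]), 'ang': 1.092, 'z': array([0.007, 0.02 , 0.026]), 'n': 416, 'xy': [[0.415, 0.218], [0.479, 0.282]]}
cal {'c': array([684.1,  67.3]), 'size': array([ 50.8, 206.7]), 'mean': array([679.3,  90.1]), 'ang': 0.025, 'z': array([0.006, 0.011, 0.016]), 'n': 906, 'xy': [[0.647, -0.036], [0.699, 0.169]]}
```

```bash
cat >> h.py <<'E'
from scipy.spatial.transform import Rotation as R
PIV=np.array([554.6,183.2])/1000; A0=-0.45
def lev(th):
    a=A0+th; return np.array([np.cos(a),np.sin(a)]),np.array([-np.sin(a),np.cos(a)])
def tcp(th,gap,z,back=.015):  # TCP pos/rot with finger back 'gap' m off the press point at lever angle th; tool y = lever +x
    ex,ey=lev(th); p=PIV-.150*ey-(.010+back+gap)*ex
    y=np.r_[ex,0]; zz=np.array([0,0,-1.]); return np.r_[p,z],R.from_matrix(np.stack([np.cross(y,zz),y,zz],1))
def rows(p0,r0,p1,r1,n,grip=0):
    d=(r0.inv()*r1).as_rotvec()/n; r=r0
    for i in range(n):
        s=r.inv().apply((p1-p0)/n)*100; print([grip,s.round(2).tolist(),np.degrees(d).round(2).tolist()]); r=r*R.from_rotvec(d)
    
E
python3 - <<'E'
from h import *
s=readout.state(); p=s["ee_pos"]; r=R.from_rotvec(s["ee_rot"])
print(r.as_matrix().round(3)); t=tcp(0,.03,.22); print(t[0]); rows(p,r,*t,16)
c=dict(np.load("top.npz")); W=cloud(c); q=W[(c["z_map"]>0)&(W[...,2]<.5)]
d=t[0][:2]-p[:2]; L=np.linalg.norm(d); d/=L; a=(q[:,:2]-p[:2])@d; b=np.abs((q[:,:2]-p[:2])@[-d[1],d[0]])
m=(a>.0)&(a<L+.15)&(b<.12); print("max z in corridor",np.percentile(q[m][:,2],[99,99.9,100]))
b=q[(q[:,0]>.2)&(q[:,0]<.55)&(q[:,1]>.3)&(q[:,1]<.75)&(q[:,2]>.09)]; print(b.min(0),b.max(0))
E
```

```text
[[-0.907  0.421 -0.001]
 [ 0.421  0.907 -0.001]
 [ 0.    -0.002 -1.   ]]
[0.43983058 0.07205604 0.22      ]
[0, [-2.3, -2.34, 0.01], [-0.01, 0.0, 5.68]]
[0, [-2.52, -2.1, 0.01], [-0.01, 0.0, 5.68]]
[0, [-2.72, -1.84, 0.01], [-0.01, 0.0, 5.68]]
[0, [-2.89, -1.56, 0.01], [-0.01, 0.0, 5.68]]
[0, [-3.03, -1.27, 0.01], [-0.01, 0.0, 5.68]]
[0, [-3.14, -0.96, 0.01], [-0.01, 0.0, 5.68]]
[0, [-3.22, -0.64, 0.01], [-0.01, 0.0, 5.68]]
[0, [-3.27, -0.32, 0.01], [-0.01, 0.0, 5.68]]
[0, [-3.28, 0.0, 0.01], [-0.01, 0.0, 5.68]]
[0, [-3.27, 0.33, 0.01], [-0.01, 0.0, 5.68]]
[0, [-3.22, 0.65, 0.01], [-0.01, 0.0, 5.68]]
[0, [-3.14, 0.96, 0.01], [-0.01, 0.0, 5.68]]
[0, [-3.03, 1.27, 0.01], [-0.01, 0.0, 5.68]]
[0, [-2.89, 1.56, 0.01], [-0.01, 0.0, 5.68]]
[0, [-2.72, 1.84, 0.01], [-0.01, 0.0, 5.68]]
[0, [-2.52, 2.1, 0.01], [-0.01, 0.0, 5.68]]
max z in corridor [0.32691985 0.33446259 0.33593739]
[0.22152518 0.44055233 0.09008527] [0.49029462 0.62995965 0.33593739]
```

Call:
move_arm(
  increments=[
    [0,[-2.3,-2.3,-1],[0,0,5.7]],
    [0,[-2.5,-2.1,-1],[0,0,5.7]],
    [0,[-2.7,-1.8,-1],[0,0,5.7]],
    [0,[-2.9,-1.6,0],[0,0,5.7]],
    [0,[-3.0,-1.3,0],[0,0,5.7]],
    [0,[-3.1,-1.0,0],[0,0,5.7]],
    [0,[-3.2,-0.6,0],[0,0,5.7]],
    [0,[-3.3,-0.3,0],[0,0,5.7]],
  ],
)

```text
clock: 0.9
ee_pos: [0.3508, 0.3189, 0.2521]
ee_rot: [-1.818, -2.562, 0.001]
ft_force: [1.1, -0.2, 0.5]
width: 0.0309
finger_force: 0.0
```

Call:
move_arm(
  increments=[
    [0,[-3.3,0,0],[0,0,5.7]],
    [0,[-3.3,0.3,0],[0,0,5.7]],
    [0,[-3.2,0.6,0],[0,0,5.7]],
    [0,[-3.1,1.0,0],[0,0,5.7]],
    [0,[-3.0,1.3,0],[0,0,5.7]],
    [0,[-2.9,1.6,0],[0,0,5.7]],
    [0,[-2.7,1.8,0],[0,0,5.7]],
    [0,[-2.5,2.1,0],[0,0,5.7]],
  ],
)

```text
clock: 1.7
ee_pos: [0.4383, 0.0718, 0.2522]
ee_rot: [-2.669, -1.657, 0.001]
ft_force: [-0.4, -0.0, -0.2]
width: 0.0004
finger_force: 0.0
```

```bash
python3 - <<'E'
from h import *
s=readout.state(); p=s["ee_pos"]; r=R.from_rotvec(s["ee_rot"])
print(s["clock"],p,s["joints"].round(2),s["width"],s["ft_force"]); rows(p,r,*tcp(0,.03,.05),8)
for n in ("top","scene"):
    c=camera(n); cv2.imwrite(f"pics/{n}1.png",c["img"][:,:,::-1])
E
```

```text
1.7 [0.43831627 0.07178656 0.25224253] [-0.02 -0.25  1.93  0.    1.46  0.44] 0.0003808409496580469 [-0.39582884 -0.01257694 -0.22032322]
[0, [0.01, 0.02, 2.53], [-0.0, 0.0, -0.07]]
[0, [0.01, 0.02, 2.53], [-0.0, 0.0, -0.07]]
[0, [0.01, 0.02, 2.53], [-0.0, 0.0, -0.07]]
[0, [0.01, 0.02, 2.53], [-0.0, 0.0, -0.07]]
[0, [0.01, 0.02, 2.53], [-0.0, 0.0, -0.07]]
[0, [0.01, 0.02, 2.53], [-0.0, 0.0, -0.07]]
[0, [0.01, 0.02, 2.53], [-0.0, 0.0, -0.07]]
[0, [0.01, 0.02, 2.53], [-0.0, 0.0, -0.07]]
```

Call:
move_arm(
  increments=[
    [0,[0,0,2.5],[0,0,0]],
    [0,[0,0,2.5],[0,0,0]],
    [0,[0,0,2.5],[0,0,0]],
    [0,[0,0,2.5],[0,0,0]],
    [0,[0,0,2.5],[0,0,0]],
    [0,[0,0,2.5],[0,0,0]],
    [0,[0,0,2.5],[0,0,0]],
    [0,[0,0,2.5],[0,0,0]],
  ],
)

```text
clock: 2.6
ee_pos: [0.4378, 0.0739, 0.0514]
ee_rot: [-2.664, -1.664, 0.0]
ft_force: [-0.3, -0.8, 0.1]
width: 0.0006
finger_force: 0.0
```

```bash
python3 - <<'E'
from h import *
s=readout.state(); print(s["ee_pos"],s["ft_force"],s["ft_torque"])
c=camera("scene"); i=c["img"][100:290,170:370,::-1]; cv2.imwrite("pics/scene2.png",cv2.resize(i,None,fx=3,fy=3))
p=s["ee_pos"]; r=R.from_rotvec(s["ee_rot"])
for th,g in((0,0),(.1,0),(.2,0),(.3,0),(.4,0)):
    t=tcp(th,g,.05); print(th); rows(p,r,*t,1); p,r=t
E
```

```text
[0.43778101 0.07392362 0.05140087] [-0.34050052 -0.84695466  0.14318644] [-0.10909678  0.10736835  0.00380896]
0
[0, [-0.07, 3.27, 0.14], [-0.03, -0.01, -0.23]]
0.1
[0, [-0.17, 1.51, 0.0], [0.0, 0.0, -5.73]]
0.2
[0, [-0.17, 1.51, 0.0], [0.0, 0.0, -5.73]]
0.3
[0, [-0.17, 1.51, 0.0], [0.0, 0.0, -5.73]]
0.4
[0, [-0.17, 1.51, 0.0], [0.0, 0.0, -5.73]]
```

View pics/scene2.png

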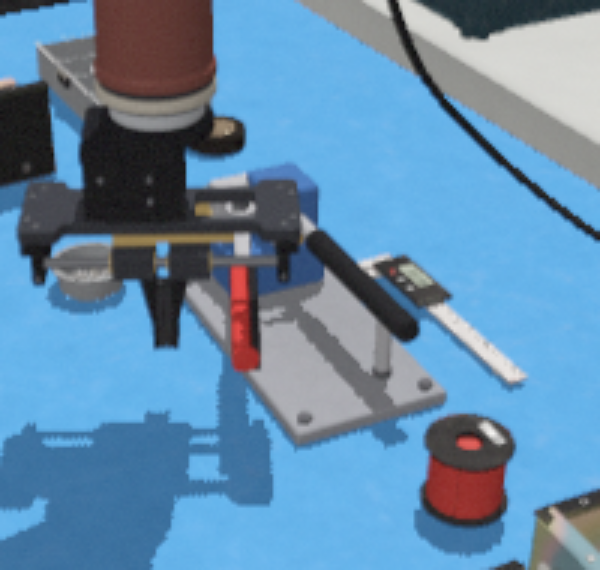

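The crop shows the shut fingers (tips near (165,345)) standing clear on the outer side of the red sleeve (240,310). The gripper frame is above the lever and bar. Next I close in.

Call:
move_arm(
  increments=[
    [0,[0,0.5,0],[0,0,0]],
    [0,[0,0.5,0],[0,0,0]],
    [0,[-0.1,0.5,0],[0,0,0]],
    [0,[0,0.5,0],[0,0,0]],
    [0,[0,0.4,0],[0,0,0]],
    [0,[0,0.4,0],[0,0,0]],
    [0,[0,0,0],[0,0,0]],
    [0,[0,0,0],[0,0,0]],
  ],
)

```text
clock: 3.45
ee_pos: [0.463, 0.0598, 0.0525]
ee_rot: [-2.666, -1.662, 0.0]
ft_force: [-0.3, 0.8, -0.4]
width: 0.0009
finger_force: 0.0
```

Call:
move_arm(
  increments=[
    [0,[0,0.2,0],[0,0,0]],
    [0,[0,0.2,0],[0,0,0]],
    [0,[0,0.2,0],[0,0,0]],
    [0,[0,0.2,0],[0,0,0]],
    [0,[0,0.2,0],[0,0,0]],
    [0,[0,0,0],[0,0,0]],
    [0,[0,0,0],[0,0,0]],
    [0,[0,0,0],[0,0,0]],
  ],
)

```text
clock: 4.25
ee_pos: [0.4718, 0.0555, 0.0524]
ee_rot: [-2.666, -1.662, 0.001]
ft_force: [-2.1, 1.0, -0.1]
width: 0.0004
finger_force: 1.1
```

```bash
python3 - <<'E'
from h import *
s=readout.state(); print(s["ee_pos"],s["ft_force"],s["ft_torque"]); t=tcp(0,0,.05); print(t[0])
p=s["ee_pos"]; r=R.from_rotvec(s["ee_rot"]); rows(p,r,*tcp(.2,0,.05),1)
for n in("top","scene"):
  c=camera(n); i=c["img"][100:290,170:370,::-1]; cv2.imwrite(f"pics/{n}3.png",cv2.resize(i,None,fx=3,fy=3))
E
```

```text
[0.47179617 0.05548128 0.05242392] [-2.08623861  1.0237428  -0.09310145] [-0.04307083  0.37354077  0.00838726]
[0.46684399 0.05900707 0.05      ]
[0, [-0.08, 2.43, 0.24], [-0.02, 0.01, -11.79]]
```

Call:
move_arm(
  increments=[
    [0,[-0.03,0.3,0],[0,0,-1.15]],
    [0,[-0.03,0.3,0],[0,0,-1.15]],
    [0,[-0.03,0.3,0],[0,0,-1.15]],
    [0,[-0.03,0.3,0],[0,0,-1.15]],
    [0,[-0.03,0.3,0],[0,0,-1.15]],
    [0,[-0.03,0.3,0],[0,0,-1.15]],
    [0,[-0.03,0.3,0],[0,0,-1.15]],
    [0,[-0.03,0.3,0],[0,0,-1.15]],
  ],
)

```text
clock: 5.15
ee_pos: [0.4934, 0.044, 0.0524]
ee_rot: [-2.522, -1.873, 0.001]
ft_force: [-3.5, -0.5, 1.0]
width: 0.0006
finger_force: 2.0
```

Call:
move_arm(
  increments=[
    [0,[-0.03,0.3,0],[0,0,-1.15]],
    [0,[-0.03,0.3,0],[0,0,-1.15]],
    [0,[-0.03,0.3,0],[0,0,-1.15]],
    [0,[-0.03,0.3,0],[0,0,-1.15]],
    [0,[-0.03,0.3,0],[0,0,-1.15]],
    [0,[-0.03,0.3,0],[0,0,-1.15]],
    [0,[0,0,0],[0,0,0]],
    [0,[0,0,0],[0,0,0]],
  ],
)

```text
clock: 5.95
ee_pos: [0.5103, 0.0378, 0.0524]
ee_rot: [2.407, 2.019, -0.001]
ft_force: [-4.1, -3.0, 0.5]
width: 0.0002
finger_force: 2.2
```

```bash
cat > look.py <<'E'
from h import *
import sys
s=readout.state(); p=s["ee_pos"]; r=R.from_rotvec(s["ee_rot"]); y=r.as_matrix()[:2,1]; tag=sys.argv[1]
print(s["clock"],p.round(4),s["ft_force"].round(1),"along y",round(float(s["ft_force"][:2]@y),2),"tool yaw",np.arctan2(y[1],y[0]).round(3))
# lever angle implied by tool: finger back at 15 mm
b=p[:2]+.015*y-PIV; print("theta implied",np.arctan2(b[1],b[0])+np.pi/2-A0+np.arcsin(.010/np.linalg.norm(b)))
rows(p,r,*tcp(.4,0,p[2]),1)
for n in("top","scene"):
  c=camera(n); i=c["img"][100:290,170:370,::-1]; cv2.imwrite(f"pics/{n}_{tag}.png",cv2.resize(i,None,fx=3,fy=3)); np.savez(f"{n}_{tag}.npz",**c)
E
python3 look.py a
```

```text
5.95 [0.5103 0.0378 0.0524] [-4.1 -3.   0.5] along y -3.5 tool yaw -0.175
theta implied 0.3193623890335688
[0, [-0.1, 1.22, -0.0], [-0.02, 0.03, -7.14]]
```

View pics/scene_a.png

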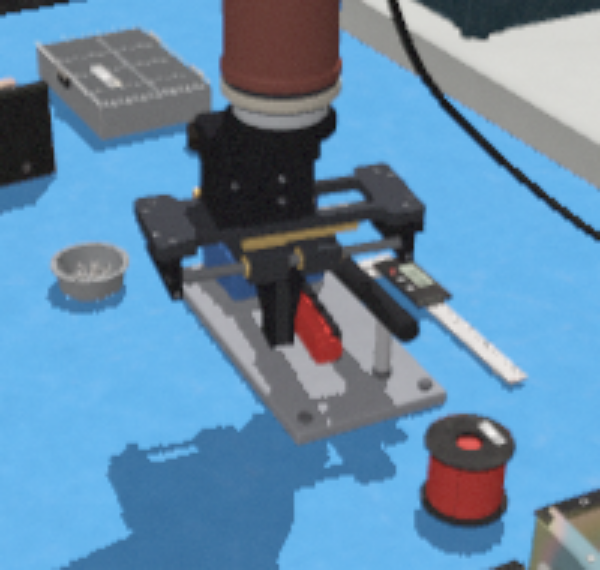

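The fingers press the outer side of the sleeve at (320,335), and the lever is about three quarters in with a clear gap to the bar.

Call:
move_arm(
  increments=[
    [0,[-0.02,0.2,0],[0,0,-1.0]],
    [0,[-0.02,0.2,0],[0,0,-1.0]],
    [0,[-0.02,0.2,0],[0,0,-1.0]],
    [0,[-0.02,0.2,0],[0,0,-1.0]],
    [0,[0,0.2,0],[0,0,-1.0]],
    [0,[0,0.1,0],[0,0,-0.5]],
    [0,[0,0,0],[0,0,0]],
    [0,[0,0,0],[0,0,0]],
  ],
)

```text
clock: 6.85
ee_pos: [0.5209, 0.0354, 0.0524]
ee_rot: [2.307, 2.132, -0.001]
ft_force: [-4.9, -3.8, 1.1]
width: 0.0003
finger_force: 2.4
```

```bash
python3 look.py b
```

```text
6.85 [0.5209 0.0354 0.0524] [-4.9 -3.8  1.1] along y -4.54 tool yaw -0.079
theta implied 0.3915690064053353
[0, [-0.07, 0.13, -0.0], [-0.04, 0.04, -1.64]]
```

Call:
move_arm(
  increments=[
    [0,[0,0.05,0],[0,0,-0.5]],
    [0,[0,0.05,0],[0,0,-0.5]],
    [0,[0,0.05,0],[0,0,-0.5]],
    [0,[0,0.05,0],[0,0,0]],
    [0,[0,0,0],[0,0,0]],
    [0,[0,0,0],[0,0,0]],
    [0,[0,0,0],[0,0,0]],
    [0,[0,0,0],[0,0,0]],
  ],
)

```text
clock: 7.75
ee_pos: [0.5229, 0.0352, 0.0524]
ee_rot: [2.279, 2.162, -0.002]
ft_force: [-4.2, -3.2, 1.0]
width: 0.0002
finger_force: 2.4
```

```bash
python3 look.py c
```

```text
7.75 [0.5229 0.0352 0.0524] [-4.2 -3.2  1. ] along y -4.08 tool yaw -0.052
theta implied 0.40469619693949327
[0, [-0.06, -0.07, 0.0], [-0.04, 0.05, -0.14]]
```

Call:
move_arm(
  increments=[
    [0,[0,0.05,0],[0,0,0]],
    [0,[0,0.05,0],[0,0,0]],
    [0,[0,0.05,0],[0,0,0]],
    [0,[0,0.05,0],[0,0,0]],
    [0,[0,0,0],[0,0,0]],
    [0,[0,0,0],[0,0,0]],
    [0,[0,0,0],[0,0,0]],
    [0,[0,0,0],[0,0,0]],
  ],
)

```text
clock: 8.65
ee_pos: [0.5248, 0.0351, 0.0524]
ee_rot: [2.279, 2.162, -0.002]
ft_force: [-5.2, -3.3, 0.7]
width: 0.0004
finger_force: 2.5
```

```bash
python3 look.py d
```

```text
8.65 [0.5248 0.0351 0.0524] [-5.2 -3.3  0.7] along y -5.03 tool yaw -0.052
theta implied 0.4177904913473492
[0, [-0.06, -0.27, 0.0], [-0.04, 0.05, -0.14]]
```

Call:
move_arm(
  increments=[
    [0,[-0.05,0.05,0],[0,0,0]],
    [0,[-0.05,0.05,0],[0,0,0]],
    [0,[0,0.05,0],[0,0,0]],
    [0,[0,0,0],[0,0,0]],
    [0,[0,0,0],[0,0,0]],
    [0,[0,0,0],[0,0,0]],
    [0,[0,0,0],[0,0,0]],
    [0,[0,0,0],[0,0,0]],
  ],
)

```text
clock: 9.55
ee_pos: [0.5261, 0.0348, 0.0523]
ee_rot: [-2.278, -2.162, 0.001]
ft_force: [-6.3, -0.4, 2.3]
width: 0.0005
finger_force: 2.9
```

```bash
python3 look.py e
```

```text
9.55 [0.5261 0.0348 0.0523] [-6.3 -0.4  2.3] along y -6.29 tool yaw -0.052
theta implied 0.426650960202847
[0, [-0.04, -0.4, 0.0], [-0.06, -0.02, -0.13]]
```

View pics/scene_e.png

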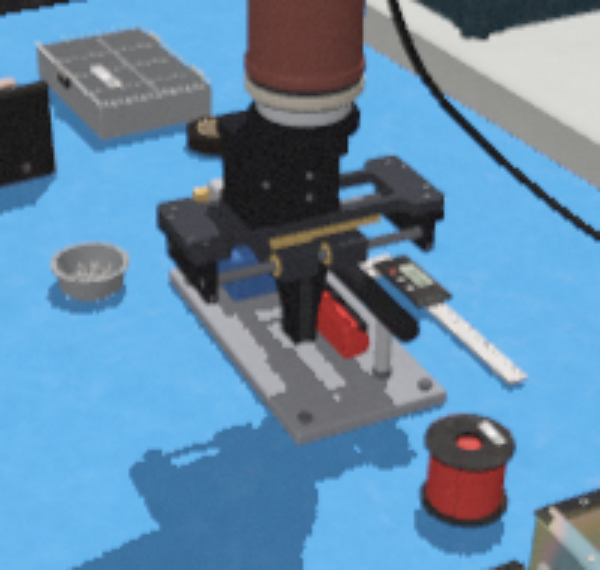

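The lever is nearly parallel to the bar: the sleeve end is at (350,345) with a gap to the bar at (390,310). The force is only starting to rise, so I go on in small steps.

Call:
move_arm(
  increments=[
    [0,[0,0.05,0],[0,0,0]],
    [0,[0,0.05,0],[0,0,0]],
    [0,[0,0,0],[0,0,0]],
    [0,[0,0,0],[0,0,0]],
    [0,[0,0,0],[0,0,0]],
    [0,[0,0,0],[0,0,0]],
    [0,[0,0,0],[0,0,0]],
    [0,[0,0,0],[0,0,0]],
  ],
)

```text
clock: 10.45
ee_pos: [0.5264, 0.0348, 0.0523]
ee_rot: [-2.277, -2.161, 0.003]
ft_force: [-9.1, -0.0, 5.8]
width: 0.0003
finger_force: 4.6
```

```bash
python3 look.py f; python3 - <<'E'
from h import *
# sleeve direction & position in scene view, top face pixels
for tag in("a","e","f"):
    c=dict(np.load(f"scene_{tag}.npz")); W=cloud(c); hsv=cv2.cvtColor(c["img"],cv2.COLOR_RGB2HSV); z=W[...,2]
    v,u=np.mgrid[:384,:512]
    red=((hsv[...,0]<10)|(hsv[...,0]>170))&(hsv[...,1]>150)&(hsv[...,2]>60)&(u>250)&(u<305)&(v>190)&(v<225)&(c["z_map"]>0)
    p=W[red&(z>.055)&(z<.088)]; t=W[red&(z>.081)&(z<.087)]
    th=[np.arctan2(q[1]-PIV[1],q[0]-PIV[0])+np.pi/2-A0 for q in t]
    e=p[p[:,1]<np.percentile(p[:,1],15)]
    print(tag,len(p),len(t),"xmax",np.percentile(p[:,0],98).round(4),"end x range",e[:,0].min().round(4),e[:,0].max().round(4),"y",p[:,1].min().round(4),"top mean th",np.mean(th).round(3))
E
```

```text
10.45 [0.5264 0.0348 0.0523] [-9.1 -0.   5.8] along y -9.09 tool yaw -0.052
theta implied 0.42824946290555643
[0, [-0.03, -0.42, 0.0], [-0.15, -0.01, -0.13]]
a 199 70 xmax 0.5328 end x range 0.5139 0.5301 y -0.0194 top mean th 0.276
e 210 62 xmax 0.5503 end x range 0.5348 0.5516 y -0.0235 top mean th 0.378
f 205 62 xmax 0.5513 end x range 0.5347 0.5519 y -0.0211 top mean th 0.379
```

The force went up to 9 N with only 0.3 mm of motion, so the lever is on its stop. Now I let it spring out, backing off along the arc until well clear.

Call:
move_arm(
  increments=[
    [0,[0,-0.4,0],[0,0,0]],
    [0,[0.03,-0.4,0],[0,0,1.5]],
    [0,[0.03,-0.4,0],[0,0,1.5]],
    [0,[0.04,-0.4,0],[0,0,1.5]],
    [0,[0.04,-0.4,0],[0,0,1.5]],
    [0,[0.04,-0.4,0],[0,0,1.5]],
    [0,[0.04,-0.4,0],[0,0,1.5]],
    [0,[0.04,-0.4,0],[0,0,1.5]],
  ],
)

```text
clock: 11.35
ee_pos: [0.4962, 0.041, 0.0527]
ee_rot: [2.469, 1.942, 0.001]
ft_force: [-2.2, 2.0, 0.3]
width: 0.0006
finger_force: 1.4
```

Call:
move_arm(
  increments=[
    [0,[0.04,-0.4,0],[0,0,1.5]],
    [0,[0.04,-0.4,0],[0,0,1.5]],
    [0,[0.04,-0.4,0],[0,0,1.5]],
    [0,[0.04,-0.4,0],[0,0,1.5]],
    [0,[0.04,-0.4,0],[0,0,1.5]],
    [0,[0.04,-0.4,0],[0,0,1.5]],
    [0,[0.04,-0.4,0],[0,0,1.5]],
    [0,[0.04,-0.4,0],[0,0,1.5]],
  ],
)

```text
clock: 12.15
ee_pos: [0.467, 0.0542, 0.0526]
ee_rot: [2.658, 1.673, 0.001]
ft_force: [0.8, -0.3, -0.7]
width: 0.0004
finger_force: 0.0
```

Call:
move_arm(
  increments=[
    [0,[0,-0.5,0],[0,0,0]],
    [0,[0,-0.5,0],[0,0,0]],
    [0,[0,-0.5,0],[0,0,0]],
    [0,[0,-0.5,0],[0,0,0]],
    [0,[0,-0.5,0],[0,0,0]],
    [0,[0,0,0],[0,0,0]],
    [0,[0,0,0],[0,0,0]],
    [0,[0,0,0],[0,0,0]],
  ],
)

```text
clock: 12.95
ee_pos: [0.4447, 0.0649, 0.0527]
ee_rot: [2.657, 1.676, 0.0]
ft_force: [-0.3, -0.7, 0.8]
width: 0.0003
finger_force: 0.0
```

```bash
python3 look.py g; python3 - <<'E'
from h import *
s=readout.state(); p=s["ee_pos"]; r=R.from_rotvec(s["ee_rot"]); rows(p,r,*tcp(0,0,p[2],.012),1)
E
```

```text
12.95 [0.4447 0.0649 0.0527] [-0.3 -0.7  0.8] along y -0.0 tool yaw -0.445
theta implied -0.14446303236632946
[0, [0.6, 8.3, 0.0], [0.02, -0.0, -22.65]]
[0, [0.42, 2.55, 0.0], [0.02, -0.0, 0.27]]
```

View pics/scene_g.png

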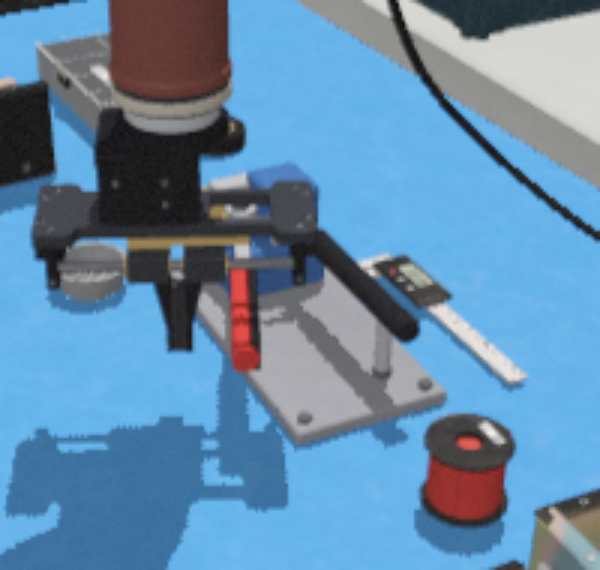

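The fingers are clear at (180,340) and the lever is back fully out, with the sleeve end at (243,365) as at the start. Now the second press.

Call:
move_arm(
  increments=[
    [0,[0.1,0.5,0],[0,0,0]],
    [0,[0.1,0.5,0],[0,0,0]],
    [0,[0.1,0.5,0],[0,0,0]],
    [0,[0.1,0.4,0],[0,0,0]],
    [0,[0,0.3,0],[0,0,0]],
    [0,[0,0.3,0],[0,0,0]],
    [0,[0,0.2,0],[0,0,0]],
    [0,[0,0.2,0],[0,0,0]],
  ],
)

```text
clock: 13.85
ee_pos: [0.4718, 0.0562, 0.0523]
ee_rot: [-2.656, -1.676, 0.002]
ft_force: [-2.7, 0.6, 1.6]
width: 0.0005
finger_force: 1.3
```

Call:
move_arm(
  increments=[
    [0,[-0.04,0.3,0],[0,0,-1.3]],
    [0,[-0.04,0.3,0],[0,0,-1.3]],
    [0,[-0.04,0.3,0],[0,0,-1.3]],
    [0,[-0.04,0.3,0],[0,0,-1.3]],
    [0,[-0.04,0.3,0],[0,0,-1.3]],
    [0,[-0.04,0.3,0],[0,0,-1.3]],
    [0,[-0.04,0.3,0],[0,0,-1.3]],
    [0,[-0.04,0.3,0],[0,0,-1.3]],
  ],
)

```text
clock: 14.65
ee_pos: [0.4935, 0.0443, 0.0524]
ee_rot: [-2.492, -1.912, 0.001]
ft_force: [-3.7, -0.8, 1.0]
width: 0.0005
finger_force: 1.8
```

Call:
move_arm(
  increments=[
    [0,[-0.04,0.3,0],[0,0,-1.3]],
    [0,[-0.04,0.3,0],[0,0,-1.3]],
    [0,[-0.04,0.3,0],[0,0,-1.3]],
    [0,[-0.04,0.3,0],[0,0,-1.3]],
    [0,[-0.04,0.3,0],[0,0,-1.3]],
    [0,[-0.04,0.3,0],[0,0,-1.3]],
    [0,[0,0,0],[0,0,0]],
    [0,[0,0,0],[0,0,0]],
  ],
)

```text
clock: 15.45
ee_pos: [0.5106, 0.0383, 0.0524]
ee_rot: [-2.359, -2.075, 0.001]
ft_force: [-2.9, -1.8, 0.6]
width: 0.0007
finger_force: 2.0
```

```bash
python3 look.py h; python3 - <<'E'
from h import *
s=readout.state(); p=s["ee_pos"]; r=R.from_rotvec(s["ee_rot"]); rows(p,r,np.r_[.5264,.0348,p[2]],tcp(.4,0,0)[1],1)
E
```

```text
15.45 [0.5106 0.0383 0.0524] [-2.9 -1.8  0.6] along y -2.65 tool yaw -0.128
theta implied 0.3211910996905952
[0, [-0.22, 1.19, -0.0], [-0.02, 0.02, -4.45]]
[0, [-0.15, 1.62, -0.0], [-0.02, 0.01, -4.45]]
```

Call:
move_arm(
  increments=[
    [0,[-0.04,0.2,0],[0,0,-0.8]],
    [0,[-0.04,0.2,0],[0,0,-0.8]],
    [0,[-0.04,0.2,0],[0,0,-0.8]],
    [0,[-0.04,0.2,0],[0,0,-0.8]],
    [0,[-0.04,0.2,0],[0,0,-0.8]],
    [0,[-0.04,0.2,0],[0,0,-0.5]],
    [0,[0,0.2,0],[0,0,0]],
    [0,[0,0.1,0],[0,0,0]],
  ],
)

```text
clock: 16.35
ee_pos: [0.5253, 0.0348, 0.0524]
ee_rot: [-2.275, -2.166, 0.001]
ft_force: [-4.6, -1.8, 2.2]
width: 0.0001
finger_force: 2.6
```

Call:
move_arm(
  increments=[
    [0,[0,0.05,0],[0,0,0]],
    [0,[0,0.05,0],[0,0,0]],
    [0,[0,0,0],[0,0,0]],
    [0,[0,0,0],[0,0,0]],
    [0,[0,0,0],[0,0,0]],
    [0,[0,0,0],[0,0,0]],
    [0,[0,0,0],[0,0,0]],
    [0,[0,0,0],[0,0,0]],
  ],
)

```text
clock: 17.15
ee_pos: [0.5261, 0.0347, 0.0524]
ee_rot: [-2.275, -2.166, 0.001]
ft_force: [-5.6, -2.1, 1.8]
width: 0.001
finger_force: 2.7
```

```bash
python3 look.py i
```

```text
17.15 [0.5261 0.0347 0.0524] [-5.6 -2.1  1.8] along y -5.5 tool yaw -0.049
theta implied 0.4266281889445524
[0, [-0.03, -0.4, 0.0], [-0.04, 0.01, 0.05]]
```

Call:
move_arm(
  increments=[
    [0,[0,0.05,0],[0,0,0]],
    [0,[0,0.05,0],[0,0,0]],
    [0,[0,0.02,0],[0,0,0]],
    [0,[0,0,0],[0,0,0]],
    [0,[0,0,0],[0,0,0]],
    [0,[0,0,0],[0,0,0]],
    [0,[0,0,0],[0,0,0]],
    [0,[0,0,0],[0,0,0]],
  ],
)

```text
clock: 18.05
ee_pos: [0.5264, 0.0347, 0.0523]
ee_rot: [-2.274, -2.165, 0.003]
ft_force: [-8.2, -2.1, 3.6]
width: 0.0005
finger_force: 4.8
```

```bash
python3 look.py j; python3 - <<'E'
from h import *
for t in ("top","top_j"):
    print({k:(v["c"],v["n"]) for k,v in scene_fit(dict(np.load(t+".npz"))).items() if k in("reel","dish")})
E
```

```text
18.05 [0.5264 0.0347 0.0523] [-8.2 -2.1  3.6] along y -8.07 tool yaw -0.049
theta implied 0.4285808049045267
[0, [-0.03, -0.43, 0.0], [-0.16, 0.02, 0.06]]
{'reel': (array([ 569. , -122.8]), 594), 'dish': (array([447.3, 250. ]), 416)}
{'reel': (array([ 568. , -126.6]), 545), 'dish': (array([447.3, 250.1]), 325)}
```

View pics/scene_j.png

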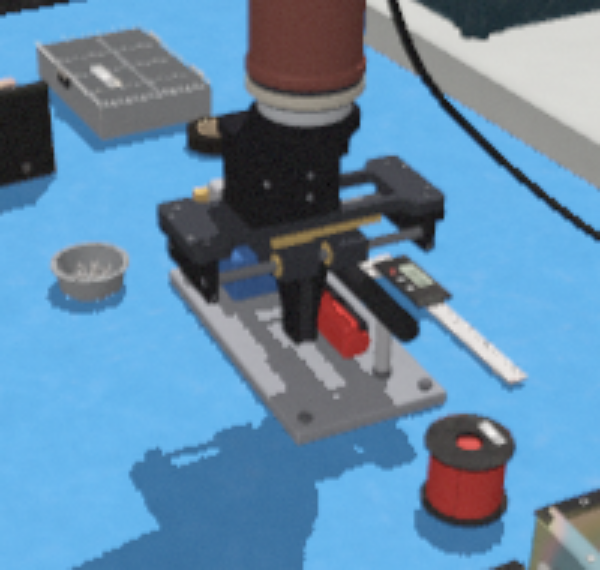

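The view matches the first press: lever parallel to the bar, sleeve end at (350,345), gap visible. The reel (468,465), dish (90,270) and calliper (440,310) have not moved in this view. The push is steady at about 8 N on the stop, so I'm handing in.

```bash
python3 -c "
from cell import ticket
print(ticket.job_done())"
```

```text
the job is handed in; nothing more can be done
None
```

I pressed the lever to its stop, let it spring fully back out, then pressed it to the stop again. The arm still holds it there at about 8 N for gauging; the calliper, reel and dish look unmoved in the camera view, and the job is handed in.

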